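Index the lens arm over the evaporating dish

TASK

The lens arm stands locked midway between two vessels: with the gripper's fingertips hooked under the top bar of its pull ring, lift the spring index pin, swing the arm just one hole so that the lens stands over the wide evaporating dish (not the narrower, taller crucible), and let the pin drop fully home in that hole. Then take the fingers out clear of the arm. Do not pick up or shift the dish, the crucible or the other things standing about.

Things in the scene. Friction and masses are not known exactly. Their poses are not given: they have to be found in the camera images.
- pivot (a point): The arm's vertical pivot, at worktop height, in a fixed aluminium base that does not move; its -x axis points from the pivot to the middle hole of the index rail, which lies to the robot's right (-y) of the pivot.
- middle_hole (a point): Mouth of the middle hole of the index rail, a fixed steel arc 34 mm high, of 175 mm mean radius about the pivot. It has five holes, at -0.72, -0.36, 0, 0.36 and 0.72 rad; each is 13 mm wide for the 10 mm pin (about 0.02 rad of play either way).
- swing_arm (a joint): Angle of the lens arm about the pivot, rad; starts at about 0, pin in the middle hole. Positive is counter-clockwise from above: the ring end, to the robot's right of the pivot, then moves away from the robot (+x). Stays where it is left (friction about 1 N at the ring); stops at +-0.78. Arm plate 54 to 66 mm above the worktop.
- index_pin (a joint): Lift of the spring index pin, m: 0 fully home in a hole, 0.020 fully up. A spring pushes it down, about 4.5 N at 0 and 7.5 N fully up. It reaches 13 mm into a hole: lifted 13 mm or more it is clear. Let down beside a hole it stands on the rail at 0.013 and drops when the arm brings it over a hole.
- ring_bar (a point): Centre of the top bar of the pull ring on the pin, 128 mm above the worktop when home. The ring is an upright stirrup of 8 mm dark steel bar across the arm, 175 mm from the pivot; its opening, below the top bar, is 60 mm wide and 46 mm high. A fingertip enters from outside, pointing to the pivot and slanting down. Its x axis points to the pivot, y along the bar, z up.
- yoke_top (a point): Middle of the top face of the aluminium yoke on the arm that bridges the ring, 165 mm above the worktop. Posts 43 to 53 mm either side of the ring's middle; crosspiece 9 mm thick, from 4 mm outside the ring bar's centre line to 18 mm inside it, with a 20 mm round cap, 11 mm high. It keeps the bar from being gripped from above.
- lens_center (a point): Centre of the lens, a 60 mm glass in a 72 mm black ring set in the arm, 100 mm from the pivot and 60 mm above the worktop. It turns with the arm and passes over both vessels.
- evaporating_dish: Evaporating dish, white porcelain, wide and shallow, 69 mm across and 29 mm high, loose on a round pad 8 mm high under the station of one hole next to the middle hole (at 0.36 or -0.36, either side); origin at the centre of its underside.
- crucible: Crucible, white porcelain, 45 mm across and 39 mm high, loose on the pad of the opposite neighbouring station; origin at the centre of its underside.
- pen: Bystander: black pen, 145 mm long, 9 mm high, lying on the worktop to the right of the rail; origin at the middle of its underside.
- lab_timer: Bystander: digital timer, 58 x 62 x 20 mm, on the left; origin at the centre of its underside.
- petri_0: Bystander: petri dish with lid, 62 mm across, 18 mm high, on the left; origin at the centre of its underside.
- beaker_100: Bystander: glass beaker, 60 mm across, 71 mm high, on the right; origin at the centre of its underside.
- amber_bottle: Bystander: amber bottle, 55 mm across, 112 mm high, on the right; origin at the centre of its underside.

How it is judged:
On the way:
1. the fingers lift the index pin clear of the rail (value of joint index_pin above 0.0115 m and contact force between the fingers and index_pin above 0.5 N), for 0.1 s.
At the end, for the whole second after the job is handed in: The arm is locked one hole from the start (0.36 rad either way, within 0.04), the pin within 3 mm of fully home, the lens centre within 20 mm (seen from above) of the evaporating dish's centre, the arm at rest, and both vessels upright within 12 mm of where they stood ((value of joint swing_arm between 0.32 and 0.4 rad or value of joint swing_arm between -0.4 and -0.32 rad) and value of joint index_pin below 0.003 m and horizontal distance between lens_center and evaporating_dish below 0.02 m and velocity of joint swing_arm between -0.05 and 0.05 rad/s and angle between each of evaporating_dish, crucible's own z axis and vertical below 0.15 rad and distance of each of evaporating_dish, crucible from where it was at the start of the episode below 0.012 m); the robot touches nothing.
It fails at once if the arm is swung past the next hole (value of joint swing_arm above 0.56 rad or value of joint swing_arm below -0.56 rad).
It fails at once if the evaporating dish or the crucible is lifted or shifted (height (world z) of any of evaporating_dish, crucible above 0.02 m or distance of any of evaporating_dish, crucible from where it was at the start of the episode above 0.03 m).
It fails at once if a bystander is knocked away or carried off (distance of any of pen, lab_timer, petri_0, beaker_100, amber_bottle from where it was at the start of the episode above 0.03 m).
It also fails if it takes over 48 s, if anything falls off the work surface, if the arm or the gripper's body presses on something with over 40 N, if the wrist force passes 120 N, or if a joint passes its speed limit or range.

ROBOT

A 7-joint arm with a two-finger parallel gripper is mounted at the origin on a cart in front of the work surface, level with it; the furniture and walls round the work are solid. World frame = base frame: x ahead of the robot, y to its left, z up, the work surface at z = 0. Lengths are in m, angles in rad, forces in N, time in s.
With the tool pointing down it reaches from about 0.4 to 0.85 m from the base axis. Payload 4.5 kg.
Tool frame: the origin (TCP) lies on the centre line of the jaws, within the pads' length; the fingertips stand 8 mm ahead of it and the grasp point (between the pads) lies 11 mm behind it; z points along the fingers, y is the line along which they close (so a half turn about z gives the same grasp; the last joint's range is limited). The gripper opens to 88 mm and grips with 3 to 60 N. Pads are 18 mm wide; open, the fingers measure 123 mm over their backs; the gripper's body (75 mm by 187 mm) begins 45 mm behind the grasp point.
Start: joints at [-1.232, 0.689, -0.195, 1.565, 0.157, 0.902, -0.215], TCP at [0.188, 0.596, 0.247] pointing down, gripper open.
Joint ranges: [-3.01, 3.01], [-0.46, 2.08], [-1.47, 1.51], [0.13, 2.56], [-1, 4.14], [0.04, 2.09], [-2.66, 2.66]. Speed limits (rad/s): [2.57, 2.57, 3.14, 3.14, 3.14, 3.14, 3.14].

INTERFACE

Orientations are given as a 3x3 rotation matrix whose columns are the frame's x, y, z axes.
In Python, from bench import * gives the robot as it stands.
- The arm moves only by the shell command python3 -m jog 'ROWS' [FORCE]. ROWS is JSON, a list of rows, each a list of 7 numbers: the shift along the tool's x, y, z in mm, then the turn, a rotation vector about the tool's x, y, z in degrees, then the closure in counts, from 0 (fully open) to 255 (shut). In form: [[tx, ty, tz, ax, ay, az, hand], ...]. A call has 1 to 8 rows; each row is the pose to reach, as a shift and turn from the pose commanded when the call began, along the tool's axes at that moment; what a row does not reach only later rows make up. A row lasts 1/10 s, in which the tool goes at most 50 mm and 8.59 degrees, less where a joint would pass 70% of its speed; a pose out of reach is approached as far as the arm can. A call with a gripper value outside its range is refused whole. The fingers move at their own pace and stop on an object; FORCE is the grip in N (left out, the last holds). Time passes only in rows, so rows that repeat a pose let the fingers close. It gives the time, the measured TCP pose, the force, the opening and the grip force at its end, in the units of the state.
- get_obs(): the state, without advancing time (a new reading comes with each control period).
- snapshot(name): name is "scene" or "top" or "wrist"; returns a dict with "pixels" (420x560x3 uint8, red, green, blue), "K" (3x3 intrinsics, pixels), "xyz" and "attitude" of the camera in the world; the wrist camera has in their place "tool_from_camera" (4x4, takes a point from camera to tool coordinates, whose origin is the TCP and whose axes are the flange's). Camera axes: x right, y down, z forward; pixel columns grow to the right and rows downward; lengths in m; the calibration is good to about 2 mm. A picture is of the moment at which its call begins: read the wrist's pose just before it. There is no depth.
- close_job(): hands the job in; it is judged then, once.
Trained networks look in a picture, given as the dict that the camera call returned (one of the last four; its "shot" number tells which), for a name from the list of things; names that differ only in an ending like _2 or _b are one class to them, and where a whole thing is asked for, a point or a joint stands for the part that bears it (a point fixed in the world has none). Each returns a list of dicts, best first, with "p" (0 to 1); they miss things now and then, are a little off and sometimes report something else, mostly with a low value. They report only what shows in the picture. A call takes as long as a camera call.
- silhouettes(picture, name): "mask" (420x560 bool, what is visible of it) and "location" ([column, row] in pixels, amid what is visible of it).
The state is a dict: "clock": time; "q": joint angles; "dq": joint speeds; "joint_efforts": joint torques, N m; "eef_pos": TCP position; "tcp_rot": TCP orientation; "force": force on the tool from outside, world axes, zero at the start; "wrist_torque": the same for the moment, N m; "grip_width": finger opening in m; "grip_force": force on a finger pad.
Only numpy, scipy, OpenCV 4.12 (cv2) and the standard library are available. Lean on these libraries where they do the work, as an engineer would, in place of code of your own. Each camera call takes 0.05 s, during which the arm holds its last target. There are 200 camera calls.

## Working session

There is one attempt and no reset: what is moved stays moved. The work goes in short steps, Python scripts to look and compute and a shell command to move; the robot and the scene stay as the last step left them, time stands still between calls to the robot, and variables do not carry over. Pictures are saved under pics/ and viewed, at most 10 in all, crops included, and the job is handed in when it is done.

```bash
ls; mkdir -p pics; cat > h.py <<'E'
from bench import *
import numpy as np, cv2
def cam(s,obs=None):
    K=np.array(s["K"])
    if "xyz" in s: return K,np.array(s["attitude"]),np.array(s["xyz"])
    T=np.array(s["tool_from_camera"]);R=np.array(obs["tcp_rot"]);p=np.array(obs["eef_pos"])
    return K,R@T[:3,:3],R@T[:3,3]+p
def onz(s,px,z,obs=None):
    K,R,p=cam(s,obs); d=R@np.linalg.solve(K,[px[0],px[1],1]); return p+d*(z-p[2])/d[2]
def proj(s,P,obs=None):
    K,R,p=cam(s,obs); c=K@(R.T@(np.array(P)-p)); return c[:2]/c[2]
def save(s,n): cv2.imwrite("pics/"+n+".png",cv2.cvtColor(s["pixels"],cv2.COLOR_RGB2BGR))
E
python3 - <<'E'
from h import *
o=get_obs(); print({k:np.round(v,3).tolist() for k,v in o.items()})
ims=[]
for n in ("top","scene"):
    s=snapshot(n); ims.append(s); save(s,n+"0")
    print(n,np.array(s["xyz"]).round(3),np.array(s["attitude"]).round(3).tolist(),s["K"][0][0])
    for t,z in (("evaporating_dish",.03),("crucible",.04),("swing_arm",.06),("lens_center",.06),("ring_bar",.128),("yoke_top",.165),("index_pin",.1),("pen",.005),("beaker_100",.035),("amber_bottle",.056),("lab_timer",.01),("petri_0",.01)):
        for r in silhouettes(s,t)[:2]: print(t,round(r["p"],2),np.round(r["location"]),onz(s,r["location"],z).round(3),r["mask"].sum())
E
```

```text
pics
{'clock': 0.0, 'q': [-1.232, 0.69, -0.195, 1.566, 0.157, 0.903, -0.215], 'dq': [0.001, 0.001, 0.001, -0.001, -0.0, 0.002, -0.001], 'joint_efforts': [0.002, -52.758, -1.266, -15.342, -0.053, 0.006, 0.0], 'eef_pos': [0.187, 0.596, 0.246], 'tcp_rot': [[-0.954, 0.3, -0.0], [0.3, 0.954, -0.002], [-0.0, -0.002, -1.0]], 'force': [-0.34, 0.371, -0.242], 'wrist_torque': [0.014, 0.014, 0.004], 'grip_force': 0.0, 'grip_width': 0.088}
top [ 0.425 -0.069  1.282] [[-0.021, -0.995, 0.093], [-1.0, 0.022, 0.003], [-0.005, -0.093, -0.996]] 437.6983361466387
evaporating_dish 0.75 [255. 191.] [0.603 0.003 0.03 ] 231
evaporating_dish 0.24 [135. 255.] [0.426 0.347 0.03 ] 461
crucible 0.65 [256. 191.] [ 0.602 -0.002  0.04 ] 218
swing_arm 0.77 [266. 204.] [ 0.561 -0.03   0.06 ] 1428
lens_center 0.56 [264. 210.] [ 0.545 -0.024  0.06 ] 1415
yoke_top 0.71 [267. 209.] [ 0.537 -0.036  0.165] 1382
yoke_top 0.59 [337. 248.] [ 0.433 -0.211  0.165] 89
beaker_100 0.77 [393. 212.] [ 0.532 -0.392  0.035] 351
amber_bottle 0.58 [401. 184.] [ 0.61  -0.412  0.056] 429
lab_timer 0.68 [136. 253.] [0.431 0.352 0.01 ] 420
[... 317 characters left out ...]
 0.06 ] 1377
lens_center 0.65 [279. 222.] [ 0.586 -0.037  0.06 ] 1456
ring_bar 0.61 [294. 218.] [ 0.537 -0.107  0.128] 128
yoke_top 0.62 [282. 226.] [ 0.44  -0.115  0.165] 1532
yoke_top 0.15 [270. 235.] [ 0.39  -0.105  0.165] 3095
index_pin 0.56 [287. 215.] [ 0.577 -0.065  0.1  ] 103
pen 0.46 [317. 286.] [ 0.436 -0.22   0.005] 102
pen 0.3 [165. 214.] [0.543 0.353 0.005] 241
beaker_100 0.91 [391. 273.] [ 0.534 -0.391  0.035] 553
beaker_100 0.51 [316. 286.] [ 0.402 -0.229  0.035] 145
amber_bottle 0.98 [408. 254.] [ 0.607 -0.414  0.056] 686
amber_bottle 0.6 [273. 236.] [ 0.524 -0.048  0.056] 3098
petri_0 0.82 [164. 212.] [0.545 0.36  0.01 ] 240
petri_0 0.41 [295. 218.] [ 0.695 -0.042  0.01 ] 94
```

```bash
python3 - <<'E'
import cv2
a=cv2.imread("pics/top0.png")[140:290,190:410];b=cv2.imread("pics/scene0.png")[150:310,200:420]
cv2.imwrite("pics/c0.png",cv2.vconcat([cv2.resize(a,(440,300),interpolation=2),cv2.resize(b,(440,300),interpolation=2)]))
E
```

```text
(no output)
```

View pics/c0.png

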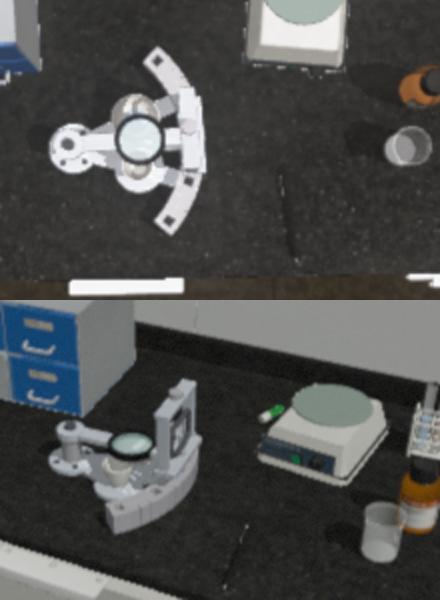

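The top view shows the pivot at about px (225,212), the lens at (259,209) and the yoke at (286,205), with vessels on the far and near sides. The scene view doesn't tell the dish from the crucible clearly, so I'll compute poses and then look from the wrist.

```bash
python3 - <<'E'
from h import *
s=snapshot("top")
def c(x,y,z): return onz(s,(190+x/2,140+y/2),z).round(4)
print("pivot",c(70,144,.07),"lens",c(139,138,.06),"holes",c(155,60,.034),c(167,222,.034),c(188,181,.034),"cap",c(187,130,.176),"pen",c(280,165,.005),c(296,262,.005), "balance",c(250,65,.05),c(345,70,.05))
a=s["pixels"][160:260,205:305]; 
b=snapshot("scene")["pixels"][180:270,220:310]
im=cv2.hconcat([cv2.resize(a,(400,400),interpolation=2),cv2.resize(b,(400,400),interpolation=2)])
cv2.imwrite("pics/c1.png",im[:,:,::-1])
E
```

```text
pivot [0.54   0.0847 0.07  ] lens [ 0.5473 -0.0109  0.06  ] holes [ 0.6626 -0.0347  0.034 ] [ 0.4292 -0.0474  0.034 ] [ 0.4868 -0.0785  0.034 ] cap [ 0.5445 -0.0776  0.176 ] pen [ 0.5087 -0.2136  0.005 ] [ 0.3677 -0.2322  0.005 ] balance [ 0.6494 -0.1704  0.05  ] [ 0.6391 -0.3053  0.05  ]
```

View pics/c1.png

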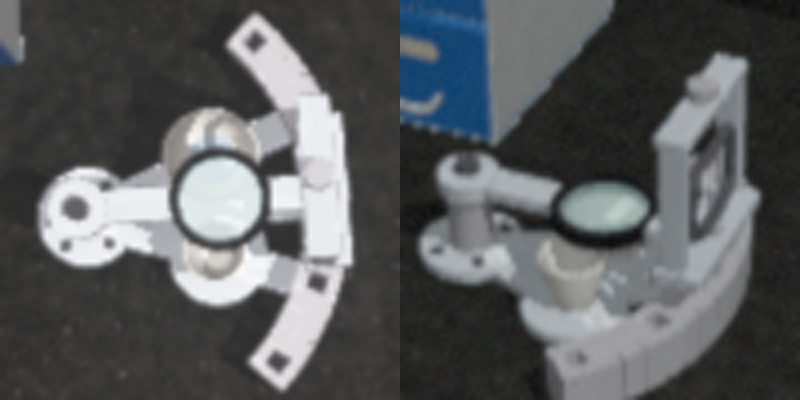

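The crops settle it: the crucible (tall, narrow) stands on the near side at left crop (213,260), and the dish is on the far side at (210,140). So the swing is +0.36. Next I fit the geometry.

```bash
python3 - <<'E'
from h import *
from scipy.optimize import least_squares
s=snapshot("top")
obsd=[((256,41),.72,.175,.034),((279,361),-.72,.175,.034),((317,282),-.36,.175,.034),((218,198),0,.1,.062),((317,170),0,.168,.176)]
def pt(v,a,r,z): t=v[2]+a; return [v[0]-r*np.cos(t),v[1]-r*np.sin(t),z]
f=lambda v: np.concatenate([proj(s,pt(v,a,r,z))-[205+x/4-.4,160+y/4-.4] for (x,y),a,r,z in obsd])
r=least_squares(f,[.54,.085,1.57]); v=r.x; print(v,r.fun.round(2))
for n,a,rr,z in(("bar",0,.175,.128),("bar36",.36,.175,.128),("lens36",.36,.1,.06)): print(n,np.round(pt(v,a,rr,z),4))
E
```

```text
[0.54144092 0.08858679 1.62394839] [-0.44 -0.21 -0.33 -0.27  0.05 -0.23  0.49  0.03  0.2   0.61]
bar [ 0.5507 -0.0862  0.128 ]
bar36 [ 0.6117 -0.0717  0.128 ]
lens36 [ 0.5816 -0.003   0.06  ]
```

```bash
cat >> h.py <<'E'
from scipy.spatial.transform import Rotation as Ro
PIV=np.array([.5414,.0886,0]); T0=1.624
def Rt(a,s):
    """tool pointing to the pivot for arm angle a, slanting s deg below horizontal"""
    t=T0+a; n=np.array([np.cos(t),np.sin(t),0]); u=np.array([0,0,1.]); s=np.radians(s)
    z=n*np.cos(s)-u*np.sin(s); x=n*np.sin(s)+u*np.cos(s); return np.c_[x,np.cross(z,x),z]
def ringpt(a,r,z,side=0):
    t=T0+a; return PIV-r*np.array([np.cos(t),np.sin(t),0])+[0,0,z]+side*np.array([np.sin(t),-np.cos(t),0])
def row(p,R):
    o=get_obs(); C=np.array(o["tcp_rot"]); d=C.T@(np.array(p)-o["eef_pos"])*1000
    w=Ro.from_matrix(C.T@R).as_rotvec(degrees=True); return d.round(1).tolist(),w.round(1).tolist()
E
python3 - <<'E'
from h import *
print(row([.5,.25,.40],Rt(0,80)), row([.53,-.22,.36],Rt(0,60)))
E
```

```text
([-402.0, -236.5, -153.3], [-6.1, 8.7, 69.3]) ([-571.6, -675.8, -113.3], [-18.2, 26.2, 67.8])
```

```bash
python3 -m jog '[[-100,-60,-153,0,0,9,0],[-402,-236,-153,-6,9,69,128],[-402,-236,-153,-6,9,69,255],[-402,-236,-153,-6,9,69,255],[-402,-236,-153,-6,9,69,255],[-402,-236,-153,-6,9,69,255],[-402,-236,-153,-6,9,69,255],[-402,-236,-153,-6,9,69,255]]' 20
python3 -m jog '[[0,0,0,0,0,0,255],[0,0,0,0,0,0,255],[0,0,0,0,0,0,255]]'
python3 - <<'E'
from h import *
print(np.round(get_obs()["q"],2),row([.5,.25,.40],Rt(0,80)), row([.53,-.22,.36],Rt(0,60)))
E
```

```text
clock: 2.25
eef_pos: [0.4362, 0.3207, 0.3754]
tcp_rot: [[-0.072, 0.997, -0.014], [0.982, 0.073, 0.174], [0.175, -0.001, -0.985]]
force: [0.0, 0.9, -0.6]
grip_width: 0.0342
grip_force: 0.0
clock: 2.55
eef_pos: [0.4338, 0.3237, 0.3742]
tcp_rot: [[-0.081, 0.997, -0.016], [0.981, 0.083, 0.173], [0.174, -0.002, -0.985]]
force: [-0.0, 0.6, -0.2]
grip_width: 0.0102
grip_force: 0.0
[-0.67  0.4   0.05  1.72 -0.21  0.94 -0.43] ([-73.2, 59.9, -39.2], [-0.4, -0.0, 1.6]) ([-543.9, 51.0, -81.8], [-0.7, 20.0, 1.6])
```

```bash
python3 -m jog '[[-50,40,-40,0,0,0,255],[-100,51,-60,0,0,2,255],[-544,51,-82,0,20,2,255],[-544,51,-82,0,20,2,255],[-544,51,-82,0,20,2,255],[-544,51,-82,0,20,2,255],[-544,51,-82,0,20,2,255],[-544,51,-82,0,20,2,255]]' 
python3 - <<'E'
from h import *
print(np.round(get_obs()["q"],2),row([.54,-.25,.34],Rt(0,50)))
E
```

```text
clock: 3.35
eef_pos: [0.5109, -0.0371, 0.3787]
tcp_rot: [[-0.037, 0.999, -0.037], [0.865, 0.051, 0.5], [0.501, -0.013, -0.865]]
force: [1.6, 0.3, 0.7]
grip_width: 0.0004
grip_force: 0.0
[ 0.26  0.5   0.02  1.65 -0.53  1.24  0.57] ([-204.5, 18.7, -74.0], [-0.5, 9.9, -0.6])
```

```bash
python3 -m jog '[[-204,19,-74,0,10,0,255],[-204,19,-74,0,10,0,255],[-204,19,-74,0,10,0,255],[-204,19,-74,0,10,0,255],[-204,19,-74,0,10,0,255],[-204,19,-74,0,10,0,255]]' 
python3 - <<'E'
from h import *
print(np.round(get_obs()["q"],2),row(ringpt(0,.29,.24),Rt(0,35)))
E
```

```text
clock: 3.95
eef_pos: [0.5398, -0.251, 0.3387]
tcp_rot: [[-0.026, 0.999, -0.041], [0.766, 0.046, 0.642], [0.643, -0.015, -0.766]]
force: [-0.2, 0.1, -0.1]
grip_width: 0.0002
grip_force: 0.0
[ 0.61  0.81  0.04  1.23 -0.54  1.6   0.8 ] ([-25.6, 20.7, 107.0], [-0.3, 15.0, -0.9])
```

```bash
python3 -m jog '[[-26,21,107,0,15,-1,255],[-26,21,107,0,15,-1,255],[-26,21,107,0,15,-1,255],[-26,21,107,0,15,-1,255],[-26,21,107,0,15,-1,255]]' 
python3 - <<'E'
from h import *
o=get_obs(); s=snapshot("wrist"); save(s,"w1")
print(np.round(o["q"],2),row(ringpt(0,.29,.24),Rt(0,35)))
for n,P in (("bar",ringpt(0,.175,.128)),("yoke",ringpt(0,.168,.165)),("piv",PIV)): print(n,proj(s,P,o).round(1))
for n in("ring_bar","yoke_top","lens_center"):
  for r in silhouettes(s,n)[:1]: print(n,r["p"],r["location"],r["mask"].sum())
E
```

```text
clock: 4.45
eef_pos: [0.5585, -0.1995, 0.2458]
tcp_rot: [[-0.039, 0.998, -0.047], [0.576, 0.061, 0.815], [0.817, 0.005, -0.577]]
force: [0.1, 0.7, 1.9]
grip_width: 0.0005
grip_force: 0.0
[ 0.64  0.99 -0.06  1.29 -0.66  1.56  0.91] ([-5.6, -1.8, 3.2], [-0.1, 0.3, 0.5])
bar [282.9 226.1]
yoke [283.2 193.4]
piv [283.6 180.5]
ring_bar 0.74 [279.9, 229.3] 1036
yoke_top 0.6 [281.4, 210.8] 8742
lens_center 0.6 [282.1, 212.0] 8571
```

View pics/w1.png

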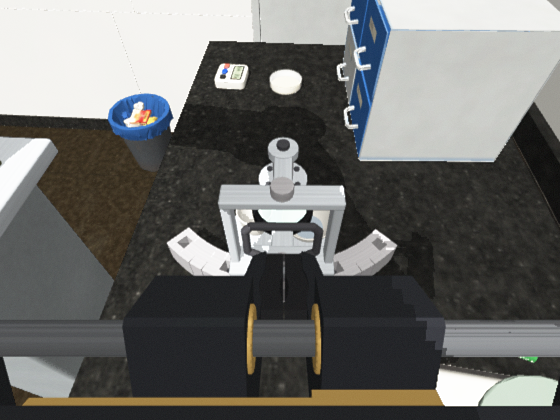

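Prediction and image agree: the bar shows at (283,227) against (283,226) predicted, and the closed fingers line up with the opening.

```bash
python3 - <<'E'
from h import *
print(row(ringpt(0,.218,.137),Rt(0,35)),row(ringpt(0,.169,.103),Rt(0,35)))
E
```

```text
([-47.0, -1.2, 121.3], [-0.1, 0.3, 0.4]) ([-46.4, -1.2, 181.0], [-0.1, 0.3, 0.4])
```

```bash
python3 -m jog '[[-20,-1,40,0,0,0,255],[-40,-1,80,0,0,0,255],[-47,-1,115,0,0,0,255],[-47,-1,121,0,0,0,255],[-47,-1,121,0,0,0,255],[-47,-1,121,0,0,0,255]]' 
python3 - <<'E'
from h import *
o=get_obs(); s=snapshot("wrist"); save(s,"w2")
print(np.round(o["q"],2),row(ringpt(0,.169,.103),Rt(0,35)))
print(proj(s,ringpt(0,.175,.128),o),[proj(s,np.array(o["eef_pos"])+np.array(o["tcp_rot"])@[0.009,y,.008],o).round() for y in(-.017,.017)])
E
```

```text
clock: 5.25
eef_pos: [0.553, -0.1302, 0.1359]
tcp_rot: [[-0.036, 0.998, -0.045], [0.576, 0.057, 0.816], [0.817, 0.003, -0.577]]
force: [-0.7, -0.1, 0.0]
grip_width: 0.0005
grip_force: 0.0
[ 0.58  1.09 -0.09  1.47 -0.71  1.29  1.04] ([2.3, 0.2, 60.0], [-0.1, 0.2, 0.3])
[285.70025802 212.60058576] [array([248., 255.]), array([323., 255.])]
```

View pics/w2.png

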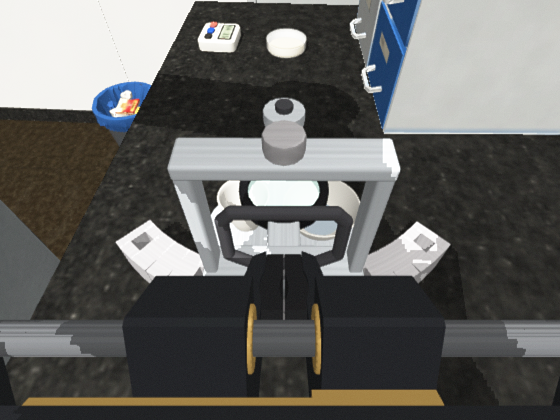

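The bar is centred at (284,213) and the finger tips at (285,255) fit the opening. The wide dish is visible on the right (+x) and the crucible on the left, which confirms the direction. Inserting.

```bash
python3 -m jog '[[2,0,15,0,0,0,255],[2,0,30,0,0,0,255],[2,0,45,0,0,0,255],[2,0,60,0,0,0,255],[2,0,60,0,0,0,255],[2,0,60,0,0,0,255]]' 
python3 - <<'E'
from h import *
o=get_obs(); 
print(np.round(o["q"],2),row(ringpt(0,.169,.103),Rt(0,35)),"up22",row(ringpt(0,.169,.125),Rt(0,35)))
E
```

```text
clock: 5.9
eef_pos: [0.5496, -0.0794, 0.1022]
tcp_rot: [[-0.034, 0.998, -0.046], [0.574, 0.057, 0.817], [0.818, 0.002, -0.575]]
force: [-0.4, 0.7, 0.8]
grip_width: 0.0004
grip_force: 0.0
[ 0.54  1.11 -0.12  1.57 -0.76  1.16  1.08] ([0.2, 0.7, -1.1], [-0.1, 0.1, 0.2]) up22 ([18.2, 0.8, -13.8], [-0.1, 0.1, 0.2])
```

```bash
python3 -m jog '[[5,0,-3,0,0,0,255],[10,0,-7,0,0,0,255],[15,0,-10,0,0,0,255],[18,0,-13,0,0,0,255],[18,0,-13,0,0,0,255],[18,0,-13,0,0,0,255]]' 
python3 - <<'E'
from h import *
o=get_obs(); s=snapshot("wrist"); 
print(np.round(o["force"],2), np.round(o["q"],2))
print(proj(s,ringpt(0,.175,.128),o),proj(s,ringpt(0,.175,.144),o))
for r in silhouettes(s,"ring_bar")[:2]:
    m=r["mask"]; ys,xs=np.where(m); print(r["p"],r["location"],ys.min(),ys.max(),xs.min(),xs.max(), [np.where(m[:,c])[0][[0,-1]] for c in (260,285,310) if m[:,c].any()])
E
```

```text
clock: 6.5
eef_pos: [0.549, -0.0795, 0.123]
tcp_rot: [[-0.033, 0.998, -0.047], [0.575, 0.057, 0.816], [0.817, 0.0, -0.576]]
force: [0.7, -3.5, -7.3]
grip_width: 0.0007
grip_force: 4.1
[ 0.73 -3.5  -7.27] [ 0.53  1.08 -0.12  1.58 -0.76  1.18  1.06]
[288.99630835 291.07135464] [289.52313228 272.53870147]
0.7 [283.9, 271.8] 264 281 191 379 [array([265, 281]), array([264, 281]), array([264, 280])]
```

Pin lifted about 16 mm (bar at row 272, 7 N down). Working out the arc for the swing.

```bash
python3 - <<'E'
from h import *
z=get_obs()["eef_pos"][2]+.001
for a in (.06,.12,.18,.24,.30,.36): print(a,row(ringpt(a,.169,z),Rt(a,35)))
E
```

```text
0.06 ([0.5, 11.5, -1.0], [2.6, 0.1, -1.9])
0.12 ([1.0, 21.6, -0.3], [5.4, 0.1, -3.8])
0.18 ([1.9, 31.6, 0.9], [8.3, 0.1, -5.8])
0.24 ([3.1, 41.5, 2.6], [11.1, 0.1, -7.8])
0.3 ([4.6, 51.3, 4.8], [13.9, 0.1, -9.8])
0.36 ([6.5, 60.9, 7.4], [16.7, 0.1, -11.7])
```

```bash
python3 -m jog '[[0,6,0,1.5,0,-1,255],[0.5,11.5,0,2.7,0,-1.9,255],[1,16,0,4,0,-2.8,255],[1,21.5,0,5.4,0,-3.8,255],[1.5,26,0.5,6.8,0,-4.8,255],[2,31.5,1,8.3,0,-5.8,255],[3,41.5,2.5,11,0,-7.8,255],[3,41.5,2.5,11,0,-7.8,255]]' 
python3 - <<'E'
from h import *
o=get_obs(); s=snapshot("wrist"); save(s,"w3")
print(np.round(o["force"],2), np.round(o["q"],2))
for a in(.18,.21,.24,.27): print(a,proj(s,ringpt(a,.175,.144),o),proj(s,ringpt(a,.168,.176),o))
for r in silhouettes(s,"ring_bar")[:1]:
    m=r["mask"]; ys,xs=np.where(m); print(r["p"],r["location"],ys.min(),ys.max(),xs.min(),xs.max())
z=o["eef_pos"][2]
for a in (.24,.28,.32,.36): print(a,row(ringpt(a,.169,z),Rt(a,35)))
E
```

```text
clock: 7.4
eef_pos: [0.5918, -0.0719, 0.1236]
tcp_rot: [[-0.171, 0.956, -0.237], [0.55, 0.292, 0.782], [0.817, 0.004, -0.576]]
force: [1.5, -4.2, -7.2]
grip_width: 0.0001
grip_force: 4.2
[ 1.54 -4.19 -7.15] [ 0.43  1.16 -0.11  1.28 -0.62  1.42  0.98]
0.18 [253.03541019 273.11335678] [249.08596439 205.64644218]
0.21 [266.87933154 273.73379665] [264.84856275 206.27059233]
0.24 [280.76875977 273.98052844] [280.66778127 206.52573755]
0.27 [294.66053538 273.85240729] [296.48961794 206.41058143]
0.55 [287.1, 271.2] 263 319 190 381
0.24 ([-0.6, -0.4, -0.6], [-0.0, 0.1, 0.1])
0.28 ([-0.5, 6.4, -0.5], [1.9, 0.1, -1.2])
0.32 ([-0.3, 13.1, -0.2], [3.7, 0.1, -2.5])
0.36 ([0.1, 19.9, 0.4], [5.6, 0.1, -3.8])
```

View pics/w3.png

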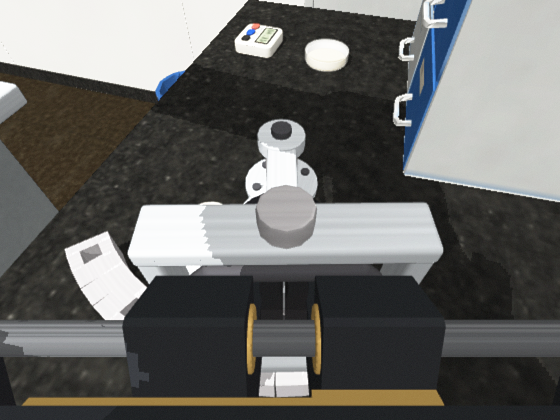

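The cap at px (287,207) puts the arm at about 0.25 rad, carried along with the fingers. Next, the rest of the arc.

```bash
python3 -m jog '[[0,3,0,1,0,-0.6,255],[0,6.5,0,1.9,0,-1.2,255],[0,10,0,2.8,0,-1.8,255],[0,13,0,3.7,0,-2.5,255],[0,16.5,0,4.7,0,-3.2,255],[0,19.5,0.5,5.5,0,-3.7,255],[0,19.5,0.5,5.5,0,-3.7,255]]' 
python3 - <<'E'
from h import *
o=get_obs(); s=snapshot("wrist"); save(s,"w4")
g=cv2.cvtColor(s["pixels"][170:260,230:350],cv2.COLOR_RGB2BGR); 
print(np.round(o["force"],2), np.round(o["q"],2))
for a in(.32,.36,.40): print(a,proj(s,ringpt(a,.168,.176),o),proj(s,ringpt(a,.168-.011,.165,.0),o))
for r in silhouettes(s,"ring_bar")[:1]:
    m=r["mask"]; ys,xs=np.where(m); print(r["p"],r["location"],xs.min(),xs.max())
cv2.imwrite("pics/w4c.png",cv2.resize(g,(480,360),interpolation=2))
z=o["eef_pos"][2]
a=.36
for dz in (0,-.004,-.008,-.012,-.018,-.022): print(dz,row(ringpt(a,.169,z+dz),Rt(a,35)))
E
```

```text
clock: 8.2
eef_pos: [0.6095, -0.0652, 0.1242]
tcp_rot: [[-0.23, 0.917, -0.327], [0.526, 0.399, 0.751], [0.819, 0.001, -0.574]]
force: [1.6, -3.5, -7.3]
grip_width: 0.0003
grip_force: 3.9
[ 1.57 -3.5  -7.31] [ 0.39  1.21 -0.11  1.13 -0.56  1.54  0.96]
0.32 [262.6091113  207.26151135] [266.26649113 202.63187166]
0.36 [283.6029686  207.55507374] [283.50862353 202.87049151]
0.4 [304.59048848 207.19334735] [300.74628303 202.57664782]
0.81 [286.8, 270.8] 191 381
0 ([-0.6, -0.0, -0.5], [0.2, -0.0, -0.1])
-0.004 ([-3.9, -0.0, 1.8], [0.2, -0.0, -0.1])
-0.008 ([-7.2, -0.0, 4.0], [0.2, -0.0, -0.1])
-0.012 ([-10.4, -0.0, 6.3], [0.2, -0.0, -0.1])
-0.018 ([-15.4, -0.0, 9.8], [0.2, -0.0, -0.1])
-0.022 ([-18.6, -0.0, 12.1], [0.2, -0.0, -0.1])
```

View pics/w4c.png

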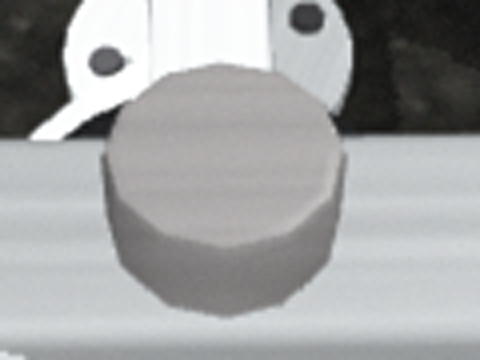

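The cap centre is at column 286, so the arm is at about 0.365 rad, within the hole's play. Lowering.

```bash
python3 -m jog '[[-4,0,2,0,0,0,255],[-7,0,4,0,0,0,255],[-10.5,0,6,0,0,0,255],[-10.5,0,6,0,0,0,255],[-15,0,9.5,0,0,0,255],[-18,0,12,0,0,0,255],[-18,0,12,0,0,0,255]]' 
python3 - <<'E'
from h import *
o=get_obs(); s=snapshot("wrist"); save(s,"w5")
print(np.round(o["force"],2))
for zz in (.128,.141): print(zz,proj(s,ringpt(.36,.175,zz),o))
print("cap",proj(s,ringpt(.36,.168,.176),o))
for r in silhouettes(s,"ring_bar")[:1]:
    m=r["mask"]; ys,xs=np.where(m); print(r["p"],r["location"],ys.min(),ys.max(),xs.min(),xs.max())
E
```

```text
clock: 9.0
eef_pos: [0.6087, -0.0657, 0.1033]
tcp_rot: [[-0.228, 0.917, -0.327], [0.525, 0.399, 0.752], [0.82, -0.0, -0.572]]
force: [-0.2, -0.5, 0.2]
grip_width: 0.0005
grip_force: 0.0
[-0.2  -0.49  0.19]
0.128 [286.308283   267.96134678]
0.141 [286.52111017 249.07591647]
cap [287.06783451 158.82538574]
0.95 [283.2, 270.1] 255 278 187 384
```

View pics/w5.png

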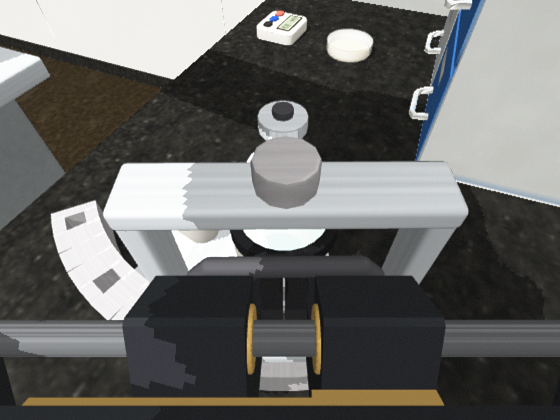

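The bar is at row 268–270, which matches z = 0.128, so the pin is home. There is no force on the fingers. Withdrawing along the finger axis.

```bash
python3 -m jog '[[0,0,-10,0,0,0,255],[0,0,-25,0,0,0,255],[0,0,-45,0,0,0,255],[0,0,-75,0,0,0,255],[0,0,-110,0,0,0,255],[0,0,-130,0,0,0,255],[0,0,-130,0,0,0,255],[0,0,-130,0,0,0,255]]' 
python3 - <<'E'
from h import *
o=get_obs(); s=snapshot("wrist"); save(s,"w6")
print(np.round(o["force"],2))
for zz in (.128,.131,.141): print(zz,proj(s,ringpt(.36,.175,zz),o))
for a in (.32,.36,.4): print("cap",proj(s,ringpt(a,.168,.176),o),proj(s,ringpt(a,.175,.128),o))
for r in silhouettes(s,"ring_bar")[:1]:
    m=r["mask"]; ys,xs=np.where(m); print(r["p"],r["location"],ys.min(),ys.max(),xs.min(),xs.max())
E
```

```text
clock: 9.9
eef_pos: [0.6511, -0.164, 0.1773]
tcp_rot: [[-0.228, 0.917, -0.326], [0.526, 0.398, 0.751], [0.819, -0.0, -0.574]]
force: [-0.2, 0.7, -0.3]
grip_width: 0.0008
grip_force: 0.0
[-0.22  0.7  -0.26]
0.128 [285.23163608 186.99717689]
0.131 [285.24452337 184.18685466]
0.141 [285.28927839 174.42716024]
cap [274.70980019 127.35090784] [275.56609086 186.88701497]
cap [285.38858003 127.45323663] [285.23163608 186.99717689]
cap [296.06309105 127.28320399] [294.89352396 186.81993173]
0.63 [284.2, 193.5] 181 241 234 335
```

View pics/w6.png

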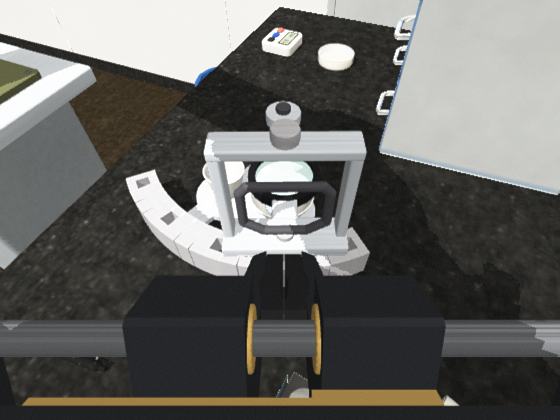

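The bar is at (285,187), so the pin is home. The cap at (285,128) puts the arm at 0.36, the lens is over the dish and the crucible is undisturbed.

```bash
python3 -c "
from bench import *
print(close_job())"
```

```text
the job is handed in; nothing more can be done
None
```

I swung the arm one hole (about +0.36 rad) so the lens stands over the evaporating dish; the last picture shows the pin home, the fingers are clear, and I handed the job in at about 10 s, with no verdict shown.

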